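# Fetch the sharpening stone from behind the bottles

## Robot

A 7-joint arm with a two-finger parallel gripper is mounted at the origin on the work surface. World frame = base frame: x ahead of the robot, y to its left, z up, the work surface at z = 0. Lengths are in m, angles in degrees, forces in N, time in s.
With the tool pointing down it reaches from about 0.425 to 0.875 m from the base axis. Payload 4.7 kg.
Tool frame: the origin (TCP) lies midway between the tips of the shut fingers; the grasp point (between the pads) lies 19 mm behind it; z points along the fingers, y is the line along which they close (so a half turn about z gives the same grasp; the last joint's range is limited). The gripper opens to 87 mm and grips with 3 to 60 N. Pads are 19 mm wide; open, the fingers measure 117 mm over their backs; the gripper's body (75 mm by 190 mm) begins 51 mm behind the grasp point.
Start: joints at [0.808, 18.392, -4.016, 83.108, 1.295, 78.541, -3.26], TCP at [0.65, -0, 0.223] pointing down, gripper open.
Joint ranges: [-163.93, 163.93], [-17.29, 119.83], [-79.2, 71.16], [3.27, 140.29], [-89.18, 269.18], [5.43, 117.66], [-154.24, 154.24]. Speed limits (degrees/s): [147.25, 147.25, 180, 180, 180, 180, 180].

## Interface

Orientations are given as [roll, pitch, yaw] about the fixed x, y, z axes, in that order (R = Rz(yaw) Ry(pitch) Rx(roll)).
In Python, from cell import env, viewer, boxes_of, masks_of gives the robot as it stands. The module is installed in compiled form; this text tells all that it offers.
- The arm moves only by the tool apply_moves, never from a script. Its argument "moves" is a list of rows, each a list of 7 numbers: the shift along the tool's x, y, z scaled (see below), then the turn, a rotation vector about the tool's x, y, z scaled (see below), then the opening, from 0 (shut) to 1 (fully open). A call has 1 to 20 rows; each row is the pose to reach, as a shift and turn from the pose commanded when the call began, along the tool's axes at that moment; what a row does not reach only later rows make up. The controller multiplies each number of a shift by 0.2 m and each number of a turn by 1.5 rad. A row lasts 1/10 s, in which the tool goes at most 50 mm and 8.59 degrees, less where a joint would pass 70% of its speed; a pose out of reach is approached as far as the arm can. A call with a number of a shift or a turn outside -1 to 1 is refused whole. A call with a gripper value outside its range is refused whole. The fingers move at their own pace and stop on an object; "grip_force" is the grip in N (left out, the last holds). Time passes only in rows, so rows that repeat a pose let the fingers close. It gives the time, the measured TCP pose, the force, the opening and the grip force at its end, in the units of the state.
- env.get_obs(): the state, without advancing time (a new reading comes with each control period).
- viewer.read_camera(name): name is "scene" or "side" or "wrist"; returns the picture (400x640x3 uint8, red, green, blue); there is no depth.
- viewer.get_calibration(name): a dict with "fov_y" (degrees; the focal length in pixels is half the picture's height over the tangent of half this angle, whatever the lens; pixels are square), "cx", "cy" (the principal point, pixels), "position" and "orientation" of the camera in the world. Camera axes: x right, y up, looking along -z (the intrinsics and any distortion apply to the point x, -y, -z); pixel columns grow to the right and rows downward; lengths in m; the calibration is good to about 2 mm. A picture is of the moment at which its call begins: read the wrist's pose just before it. get_calibration takes no time and is no camera call; for the wrist camera it gives the pose at the moment of the call.
- env.sign_off(): hands the job in; it is judged then, once.
Trained networks look in the newest picture that a camera, given by its name, has taken for a name from the list of things; names that differ only in an ending like _2 or _b are one class to them, and where a whole thing is asked for, a point or a joint stands for the part that bears it (a point fixed in the world has none). Each returns a list of dicts, best first, with "conf" (0 to 1); they miss things now and then, are a little off and sometimes report something else, mostly with a low value. They report only what shows in the picture. A call takes as long as a camera call.
- boxes_of(camera, target): "location" ([column, row] in pixels, amid what is visible of it).
- masks_of(camera, target): "pixels" (400x640 bool, what is visible of it) and "location" ([column, row] in pixels, amid what is visible of it).
The state is a dict: "time_s": time; "qpos": joint angles; "joint_velocities": joint speeds; "effort": joint torques, N m; "tool_pos": TCP position; "tool_rot": TCP orientation; "force": force on the tool from outside, world axes, zero at the start; "wrist_torque": the same for the moment, N m; "grip_width": finger opening in m; "grasp_force": force on a finger pad.
Only numpy, scipy, OpenCV 4.12 (cv2) and the standard library are available. Lean on these libraries where they do the work, as an engineer would, in place of code of your own. Each camera call takes 0.05 s, during which the arm holds its last target. There are 200 camera calls.

## Task

The sharpening stone lies in the wooden caddy behind a row of two bottles and a can: stand all three upright in the metal drip tray first, then lay the stone, orange side up, flat on the black rubber pad of the stone board, centred between its two end cleats, and after that put the bottles and the can back upright in the caddy, each on the very spot where it stood at the start. Set each thing down gently rather than dropping it, let go of everything, never tip a bottle or the can over, and leave the small tin and the green bar in the caddy where they are.

Things in the scene. Friction and masses are not known exactly. Their poses are not given: they have to be found in the camera images.
- caddy: Fixed plywood tray with dark rim, 196 x 296 mm outside, 180 x 280 inside; floor 9 mm, rim top 21 mm above the bench. Origin: centre of underside, on the bench; y along the long side, x away from the robot. Bottles and can start in a row along y in its front half (x -47, y -80, 0, 80 mm, any order); the stone lies along y behind them (x 15), gap about 10 mm, too close for a finger.
- drip_tray: Fixed shallow grey metal tray, 126 x 270 mm outside, 120 x 264 mm inside; floor 2 mm, rolled rim 12 mm above the bench. Origin: centre of underside, on the bench; y along the long side. The three may stand anywhere in it, flat on its floor. Lies left or right of the caddy.
- stone_board: Fixed light wooden board 110 x 220 mm, 12 mm thick; black rubber pad 74 x 172 mm on it, pad top 15 mm above the bench; a dark cleat across each end, 8 mm higher than the pad, 174 mm apart inside. Origin: centre of underside, on the bench; y along the long side, as the stone is to lie. On the other side of the caddy from the drip tray.
- stone: Loose two-layer sharpening stone, a block 50 x 150 x 25 mm, upper half orange, lower half dark grey, about 0.42 kg. Origin: centre of the underside. y axis along its 150 mm length, z up through the orange face. Gripped across its 50 mm width.
- oil_bottle: Loose round amber glass bottle with a cream label and a black cap; body 48 mm in diameter up to 79 mm, total height 105 mm, about 0.17 kg. Origin: centre of its underside, z up.
- glue_bottle: Loose round white plastic bottle with a yellow label and a red cap that ends in a small cone; body 50 mm in diameter up to 77 mm, total height 106 mm, about 0.18 kg. Origin: centre of its underside, z up.
- spray_can: Loose round blue metal can with a white band and a yellow cap; body 53 mm in diameter (54 over the rims) up to 88 mm, total height 102 mm, about 0.20 kg. Origin: centre of its underside, z up.
- paste_tin: Bystander: small loose round tin with a brass lid, 35 mm in diameter, 22 mm high, in the caddy off the stone's end on the -y side. Origin: centre of its underside. Not to be moved.
- green_bar: Bystander: loose green bar of honing compound half wrapped in paper, 70 x 26 x 22 mm, in the caddy off the stone's end on the +y side, long side along the caddy's x. Origin: centre of its underside. Not to be moved.

How it is judged (in metres and radians):
On the way, in this order (a step that is already met when the one before it is completed fails the run):
1. both bottles and the can stand upright and released in the drip tray while the stone still lies in its place in the caddy (x of oil_bottle in the frame of drip_tray between -0.045 and 0.045 m and y of oil_bottle in the frame of drip_tray between -0.115 and 0.115 m and angle between each of oil_bottle, glue_bottle, spray_can's own z axis and vertical below 0.08 rad and height (world z) of each of oil_bottle, glue_bottle, spray_can below 0.008 m and linear speed of each of oil_bottle, glue_bottle, spray_can below 0.02 m/s and contact force between the fingers and oil_bottle below 0.1 N and x of glue_bottle in the frame of drip_tray between -0.045 and 0.045 m and y of glue_bottle in the frame of drip_tray between -0.115 and 0.115 m and contact force between the fingers and glue_bottle below 0.1 N and x of spray_can in the frame of drip_tray between -0.045 and 0.045 m and y of spray_can in the frame of drip_tray between -0.115 and 0.115 m and contact force between the fingers and spray_can below 0.1 N and distance of stone from where it was at the start of the episode below 0.02 m), for 0.2 s.
2. the stone lies released on the pad of the stone board while both bottles and the can still stand in the drip tray (x of stone in the frame of stone_board between -0.012 and 0.012 m and y of stone in the frame of stone_board between -0.012 and 0.012 m and angle between the y axis of stone and the y axis of stone_board, either way round below 0.15 rad and angle between stone's own z axis and vertical below 0.05 rad and z of stone in the frame of stone_board between 0.011 and 0.019 m and linear speed of each of stone, oil_bottle, glue_bottle, spray_can below 0.02 m/s and contact force between the fingers and stone below 0.1 N and x of oil_bottle in the frame of drip_tray between -0.045 and 0.045 m and y of oil_bottle in the frame of drip_tray between -0.115 and 0.115 m and angle between each of oil_bottle, glue_bottle, spray_can's own z axis and vertical below 0.08 rad and height (world z) of each of oil_bottle, glue_bottle, spray_can below 0.008 m and contact force between the fingers and oil_bottle below 0.1 N and x of glue_bottle in the frame of drip_tray between -0.045 and 0.045 m and y of glue_bottle in the frame of drip_tray between -0.115 and 0.115 m and contact force between the fingers and glue_bottle below 0.1 N and x of spray_can in the frame of drip_tray between -0.045 and 0.045 m and y of spray_can in the frame of drip_tray between -0.115 and 0.115 m and contact force between the fingers and spray_can below 0.1 N), for 0.2 s.
At the end, for the whole second after the job is handed in: Bottles and can upright within 15 mm of their starting spots; stone flat on the pad, orange side up, centre within 12 mm of the board's along both its axes, lengthwise within 0.15 rad; all released and at rest; tin and bar within 15 mm of where they were (distance of each of oil_bottle, glue_bottle, spray_can, paste_tin, green_bar from where it was at the start of the episode below 0.015 m and angle between each of oil_bottle, glue_bottle, spray_can's own z axis and vertical below 0.08 rad and linear speed of each of oil_bottle, glue_bottle, spray_can, stone below 0.02 m/s and contact force between the fingers and oil_bottle below 0.1 N and contact force between the fingers and glue_bottle below 0.1 N and contact force between the fingers and spray_can below 0.1 N and x of stone in the frame of stone_board between -0.012 and 0.012 m and y of stone in the frame of stone_board between -0.012 and 0.012 m and angle between the y axis of stone and the y axis of stone_board, either way round below 0.15 rad and angle between stone's own z axis and vertical below 0.05 rad and z of stone in the frame of stone_board between 0.011 and 0.019 m and contact force between the fingers and stone below 0.1 N); the robot touches nothing.
It fails at once if a bottle or the can tipped by more than 0.6 rad (angle between any of oil_bottle, glue_bottle, spray_can's own z axis and vertical above 0.6 rad).
It fails at once if the tin or the green bar moved by more than 15 mm (distance of any of paste_tin, green_bar from where it was at the start of the episode above 0.015 m).
It fails at once if a bottle, the can or the stone dropped: falling faster than 0.6 m/s (some 20 mm of free fall) with no finger on it ((contact force between the fingers and oil_bottle below 0.1 N and linear speed of oil_bottle above 0.6 m/s) or (contact force between the fingers and glue_bottle below 0.1 N and linear speed of glue_bottle above 0.6 m/s) or (contact force between the fingers and spray_can below 0.1 N and linear speed of spray_can above 0.6 m/s) or (contact force between the fingers and stone below 0.1 N and linear speed of stone above 0.6 m/s)).
It also fails if it takes over 136 s, if anything falls off the work surface, if the arm or the gripper's body presses on something with over 40 N, if the wrist force passes 120 N, or if a joint passes its speed limit or range.

## Working session

There is one attempt and no reset: what is moved stays moved. The work goes in short steps, Python scripts to look and compute and a tool call to move; the robot and the scene stay as the last step left them, time stands still between calls to the robot, and variables do not carry over. Pictures are saved under pics/ and viewed, at most 14 in all, crops included, and the job is handed in when it is done.

Besides the shell and the picture viewer there is one more tool, called after "Emit:" as name(argument=value, ...) on one line, values as JSON. apply_moves: Moves the arm, as the interface text tells. Shifts and turns lie within -1 to 1; 1 stands for 0.2 m of shift or 1.5 rad of turn. Its arguments: {"type":"object","properties":{"moves":{"type":"array","items":{"type":"array","items":{"type":"number","minimum":-1,"maximum":1}}},"grip_force":{"type":"number"}},"required":["moves"]}

```bash
mkdir -p pics; python3 - <<'E'
from cell import env, viewer, boxes_of, masks_of
import cv2
print(env.get_obs())
for c in ("scene","side","wrist"):
    print(c,viewer.get_calibration(c))
ims=[viewer.read_camera(c) for c in ("scene","side","wrist")]
for c,i in zip(("scene","side","wrist"),ims): cv2.imwrite(f"pics/{c}0.png",i[...,::-1])
for c in ("scene","side","wrist"):
    for t in "caddy drip_tray stone_board stone oil_bottle glue_bottle spray_can paste_tin green_bar".split():
        print(c,t,[(round(d['conf'],2),[round(float(x)) for x in d['location']]) for d in boxes_of(c,t)][:2])
E
```

```text
{'time_s': 0.0, 'qpos': array([ 0.80805301, 18.43739804, -4.01400272, 83.17524936,  1.29474836,
       78.54067486, -3.2596892 ]), 'joint_velocities': array([-0.01965711, -0.11067232, -0.08155916, -0.05457564, -0.02044728,
       -0.04647275, -0.02896432]), 'effort': array([-2.58547143e-04, -4.91284704e+01, -4.03903294e-01, -3.12526345e+01,
       -6.40594075e-02,  4.37659642e-02,  1.61017233e-04]), 'tool_pos': array([ 6.49444375e-01, -6.83761496e-05,  2.21477094e-01]), 'tool_rot': array([-1.79891901e+02,  6.03529966e-03,  9.00005197e+01]), 'force': array([-0.2764513 ,  0.95787719, -0.25644317]), 'wrist_torque': array([-0.01290519,  0.0058116 ,  0.04496393]), 'grasp_force': 0.0, 'grip_width': 0.0869855126200858}
scene {'fov_y': 52.19309032764984, 'cx': 320.50397378110995, 'cy': 196.20533094600842, 'position': array([ 1.12503664, -0.26173583,  0.95756552]), 'orientation': array([33.96423111,  0.4801728 , 63.16848578])}
side {'fov_y': 57.302482984984024, 'cx': 320.64696447082423, 'cy': 200.142945829134, 'position': array([ 0.18466798, -0.45990722,  0.56794289]), 'orientation': array([ 
[... 675 characters left out ...]
 [366, 216])]
side caddy [(0.91, [349, 247])]
side drip_tray [(0.69, [225, 168])]
side stone_board [(0.81, [426, 357])]
side stone [(0.86, [343, 217]), (0.48, [328, 239])]
side oil_bottle [(0.91, [311, 211])]
side glue_bottle [(0.55, [327, 239])]
side spray_can [(0.73, [301, 189])]
side paste_tin [(0.5, [368, 250])]
side green_bar [(0.88, [335, 183])]
wrist caddy [(0.69, [304, 121])]
wrist drip_tray []
wrist stone_board [(0.81, [235, 343])]
wrist stone [(0.9, [288, 182])]
wrist oil_bottle [(0.58, [221, 173])]
wrist glue_bottle [(0.73, [237, 343]), (0.6, [207, 239])]
wrist spray_can [(0.59, [233, 98])]
wrist paste_tin [(0.83, [265, 271]), (0.35, [341, 90])]
wrist green_bar [(0.62, [341, 89])]
```

View pics/scene0.png

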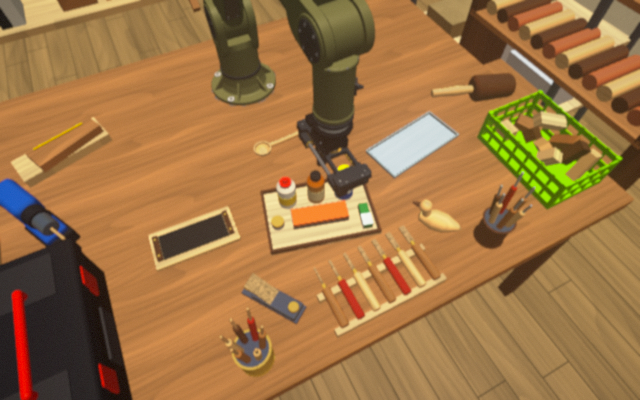

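View pics/side0.png

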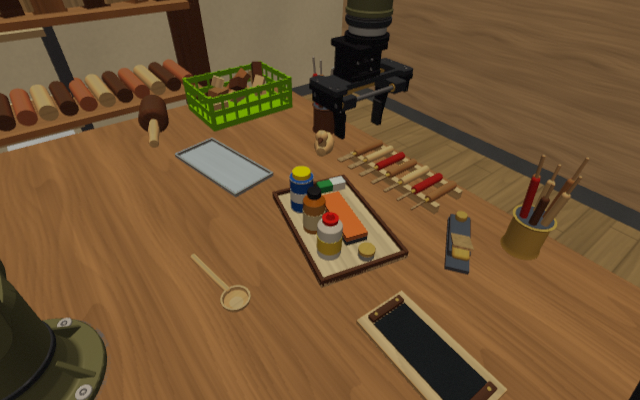

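View pics/wrist0.png

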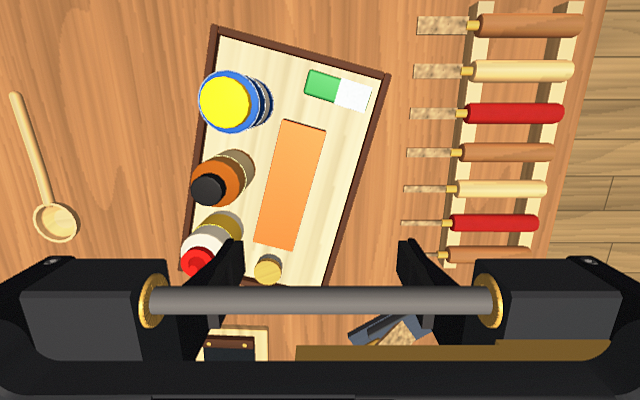

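Tray lies on the +y side, board on the −y side. The row from +y to −y is can (wrist 233,98), oil (221,173), glue (207,239); the stone is at (288,182), with the caddy at about −15° yaw. I'll fit the poses by matching silhouettes.

```bash
cat > h.py <<'E'
import numpy as np, cv2
from scipy.spatial.transform import Rotation as R
from scipy.optimize import minimize
from cell import env, viewer, boxes_of, masks_of
def proj(cal,P):
    f=200/np.tan(np.radians(cal['fov_y']/2))
    p=(np.asarray(P)-cal['position'])@R.from_euler('xyz',cal['orientation'],degrees=True).as_matrix()
    return np.c_[cal['cx']+f*p[:,0]/-p[:,2], cal['cy']-f*p[:,1]/-p[:,2]]
def unproj(cal,uv,z):
    f=200/np.tan(np.radians(cal['fov_y']/2))
    d=R.from_euler('xyz',cal['orientation'],degrees=True).apply([(uv[0]-cal['cx'])/f,-(uv[1]-cal['cy'])/f,-1])
    return cal['position']+d*(z-cal['position'][2])/d[2]
def box(lx,ly,z0,z1): return np.array([[x,y,z] for x in(-lx/2,lx/2) for y in(-ly/2,ly/2) for z in(z0,z1)])
def cyl(segs):
    a=np.linspace(0,2*np.pi,24,endpoint=False)
    return np.vstack([np.c_[r*np.cos(a),r*np.sin(a),0*a+z] for r,z in segs])
def draw(parts,pose,cal):
    m=np.zeros((400*4,640*4),np.uint8); c,s=np.cos(pose[2]),np.sin(pose[2])
    for P in parts:
        W=P@np.array([[c,s,0],[-s,c,0],[0,0,1]])+[pose[0],pose[1],0]
        h=cv2.convexHull(((proj(cal,W)+.5)*4).astype(np.float32)).astype(np.int32)
        cv2.fillConvexPoly(m,h,255)
    return cv2.resize(m,(640,400),interpolation=cv2.INTER_AREA)/255.
def fit(parts,views,p0,yaw=True):
    # views: (cal, mask)
    def cost(v):
        p=[v[0]/100,v[1]/100,v[2]/10 if yaw else 0]; t=0
        for cal,m in views:
            d=draw(parts,p,cal); t+=1-np.minimum(d,m).sum()/np.maximum(d,m).sum()
        return t/len(views)
    v0=[p0[0]*100,p0[1]*100]+([p0[2]*10] if yaw else [])
    r=minimize(cost,v0,method='Nelder-Mead',options=dict(initial_simplex=np.vstack([v0,np.array(v0)+1.2*np.eye(len(v0))]),xatol=.01,fatol=1e-4))
    return [r.x[0]/100,r.x[1]/100]+([r.x[2]/10] if yaw else []),r.fun
def cal_mask(cam,t,near=None):
    ms=masks_of(cam,t)
    if not ms: return None
    if near is not None: ms=sorted(ms,key=lambda d:np.hypot(*(np.array(d['location'])-near)))
    return ms[0]['pixels'].astype(float)
def oil(z): return [cyl([(.024,z),(.024,z+.079)]),cyl([(.024,z+.079),(.010,z+.09),(.010,z+.105)])]
def glue(z): return [cyl([(.025,z),(.025,z+.077)]),cyl([(.025,z+.077),(.014,z+.085),(.004,z+.106)])]
def can(z): return [cyl([(.027,z),(.027,z+.088)]),cyl([(.024,z+.088),(.022,z+.102)])]
E
cat > m.py <<'E'
from h import *
C={}
for c in("scene","side","wrist"):
    C[c]=viewer.get_calibration(c); viewer.read_camera(c)
def run(t,parts,near,p0,yaw):
    V={}
    for c,n in near.items():
        m=cal_mask(c,t,np.array(n))
        if m is not None and m.sum()>50: V[c]=(C[c],m)
    for k in V: print(t,k,int(V[k][1].sum()),np.round(fit(parts,[V[k]],p0,yaw)[0],4),end=' ')
    p,f=fit(parts,list(V.values()),p0,yaw); print('\n ALL',t,np.round(p,4),round(f,3))
z=.009
p=lambda c,u,h:unproj(C[c],u,h)
run('spray_can',can(z),dict(side=(301,189),wrist=(233,98)),p('side',(301,189),.06),False)
run('oil_bottle',oil(z),dict(side=(314,211),wrist=(221,173),scene=(316,187)),p('side',(314,211),.06),False)
run('glue_bottle',glue(z),dict(side=(328,239),scene=(286,193)),p('side',(328,239),.06),False)
run('stone',[box(.05,.15,z,z+.025)],dict(side=(343,217),wrist=(288,182),scene=(319,214)),[*p('scene',(319,214),.034)[:2],-.26],True)
run('drip_tray',[box(.126,.27,0,.012)],dict(side=(224,165),scene=(411,144)),[*p('scene',(411,144),.01)[:2],-.2],True)
run('stone_board',[box(.11,.22,0,.012)],dict(side=(430,357),scene=(193,238)),[*p('scene',(193,238),.012)[:2],-.2],True)
E
python3 m.py
```

```text
spray_can side 749 [0.5697 0.085 ] spray_can wrist 3838 [0.5705 0.0843] 
 ALL spray_can [0.5708 0.0843] 0.159
oil_bottle side 829 [0.548  0.0104] oil_bottle wrist 2759 [0.5473 0.0088] oil_bottle scene 475 [0.5437 0.0088] 
 ALL oil_bottle [0.5468 0.0083] 0.102
glue_bottle side 1027 [ 0.5289 -0.0667] glue_bottle scene 557 [ 0.5232 -0.0702] 
 ALL glue_bottle [ 0.5254 -0.0707] 0.092
stone side 1074 [ 0.6153 -0.013  -0.3458] stone wrist 5610 [ 0.6116 -0.0109 -0.2762] stone scene 1110 [ 0.611  -0.0142 -0.2509] 
 ALL stone [ 0.6113 -0.0122 -0.2761] 0.123
drip_tray side 2948 [0.502 0.361 0.171] drip_tray scene 3075 [0.5013 0.3614 0.1733] 
 ALL drip_tray [0.5014 0.3608 0.1772] 0.033
stone_board side 7852 [ 0.5119 -0.336  -0.0689] stone_board scene 3202 [ 0.5129 -0.3345 -0.0398] 
 ALL stone_board [ 0.5113 -0.3352 -0.0544] 0.041
```

Emit:
apply_moves(moves=[[0.425,-0.4,0,0,0,0,1],[0.425,-0.4,0,0,0,0,1],[0.425,-0.4,0,0,0,0,1],[0.425,-0.4,0,0,0,0,1],[0.425,-0.4,0.2,0,0,0,1],[0.425,-0.4,0.4,0,0,0,1],[0.425,-0.4,0.6,0,0,0,1],[0.425,-0.4,0.7,0,0,0,1],[0.425,-0.4,0.8,0,0,0,1],[0.425,-0.4,0.815,0,0,0,1],[0.425,-0.4,0.815,0,0,0,1],[0.425,-0.4,0.815,0,0,0,1]], grip_force=20)

```text
time_s: 3.55
tool_pos: [0.5714, 0.0845, 0.0608]
tool_rot: [179.9, -0.0, 90.0]
force: [-0.0, -0.6, -0.3]
grip_width: 0.0872
grasp_force: 0.0
```

```bash
python3 - <<'E'
from h import *
o=env.get_obs(); print(o['time_s'],o['tool_pos'],o['tool_rot'],o['force'])
cv2.imwrite("pics/a.png",np.vstack([viewer.read_camera('wrist')[100:400,:,::-1],viewer.read_camera('side')[50:330,:,::-1]]))
E
```

```text
3.55 [0.57139325 0.08452823 0.0608331 ] [ 1.79870111e+02 -2.90976507e-03  8.99529348e+01] [-0.03217378 -0.58618097 -0.27255262]
```

View pics/a.png

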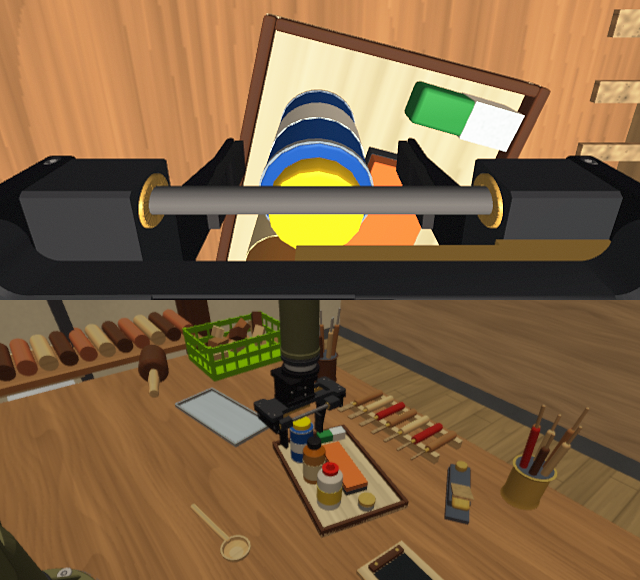

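The can (wrist ~318, 165) sits centred between the fingers. Next I close on it and lift.

Emit:
apply_moves(moves=[[0,0,0,0,0,0,0.5],[0,0,0,0,0,0,0.5],[0,0,0,0,0,0,0.5],[0,0,0,0,0,0,0.5],[0,0,0,0,0,0,0.5],[0,0,0,0,0,0,0.5],[0,0,-0.05,0,0,0,0.5],[0,0,-0.1,0,0,0,0.5],[0,0,-0.15,0,0,0,0.5],[0,0,-0.2,0,0,0,0.5],[0,0,-0.25,0,0,0,0.5],[0,0,-0.25,0,0,0,0.5]], grip_force=20)

```text
time_s: 4.85
tool_pos: [0.5714, 0.0852, 0.1117]
tool_rot: [179.8, -0.0, 90.0]
force: [0.5, 0.1, -1.4]
grip_width: 0.0526
grasp_force: 20.0
```

Emit:
apply_moves(moves=[[0.06,-0.01,0,0,0,0,0.5],[0.16,-0.04,0,0,0,0,0.5],[0.28,-0.065,0,0,0,0,0.5],[0.4,-0.095,0,0,0,0,0.5],[0.52,-0.12,0,0,0,0,0.5],[0.64,-0.15,0,0,0,0,0.5],[0.76,-0.18,0,0,0,0,0.5],[0.875,-0.205,0,0,0,0,0.5]])

```text
time_s: 5.65
tool_pos: [0.5275, 0.262, 0.1088]
tool_rot: [-179.9, -0.0, 90.1]
force: [-0.0, -0.3, -0.7]
grip_width: 0.0526
grasp_force: 20.0
```

Emit:
apply_moves(moves=[[0.12,-0.03,0,0,0,0,0.5],[0.24,-0.06,0,0,0,0,0.5],[0.36,-0.085,0,0,0,0,0.5],[0.48,-0.115,0,0,0,0,0.5],[0.6,-0.14,0,0,0,0,0.5],[0.7,-0.165,0,0,0,0,0.5],[0.79,-0.185,0,0,0,0,0.5],[0.85,-0.2,0,0,0,0,0.5],[0.875,-0.205,0,0,0,0,0.5],[0.875,-0.205,0,0,0,0,0.5],[0.875,-0.205,0,0,0,0,0.5],[0.875,-0.205,0.1,0,0,0,0.5],[0.875,-0.205,0.18,0,0,0,0.5],[0.875,-0.205,0.24,0,0,0,0.5],[0.875,-0.205,0.255,0,0,0,0.5],[0.875,-0.205,0.265,0,0,0,0.5],[0.875,-0.205,0.27,0,0,0,0.5],[0.875,-0.205,0.275,0,0,0,0.5],[0.875,-0.205,0.275,0,0,0,0.5]])

```text
time_s: 7.55
tool_pos: [0.4883, 0.4352, 0.0551]
tool_rot: [180.0, -0.0, 90.0]
force: [0.7, 0.6, -2.2]
grip_width: 0.0529
grasp_force: 20.0
```

Emit:
apply_moves(moves=[[0,0,0.005,0,0,0,0.5],[0,0,0.008,0,0,0,0.5],[0,0,0.008,0,0,0,0.5],[0,0,0.008,0,0,0,0.7],[0,0,0.008,0,0,0,1],[0,0,0.008,0,0,0,1],[0,0,0.008,0,0,0,1],[0,0,0.008,0,0,0,1],[0,0,-0.1,0,0,0,1],[0,0,-0.25,0,0,0,1],[0,0,-0.45,0,0,0,1],[0,0,-0.6,0,0,0,1],[0,0,-0.6,0,0,0,1]])

```text
time_s: 8.85
tool_pos: [0.4902, 0.4374, 0.1806]
tool_rot: [179.6, -0.4, 90.0]
force: [0.2, 0.6, 0.4]
grip_width: 0.0867
grasp_force: 0.0
```

```bash
python3 - <<'E'
from h import *
o=env.get_obs(); print(o['time_s'],o['tool_pos'])
cv2.imwrite("pics/b.png",np.vstack([viewer.read_camera('scene')[60:260,200:520,::-1],viewer.read_camera('side')[100:300,130:450,::-1]]).repeat(1,0))
E
```

```text
8.85 [0.49019882 0.4373524  0.18064348]
```

View pics/b.png

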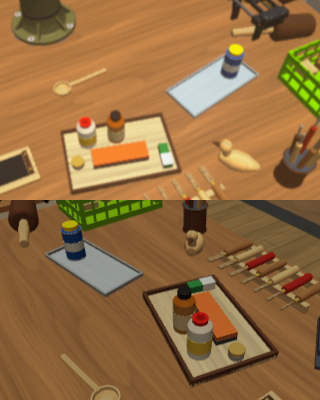

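The can stands upright at the tray's far end (scene crop 233,60). Next is the oil bottle.

Emit:
apply_moves(moves=[[-0.2,0.03,0,0,0,0,1],[-0.4,0.06,0,0,0,0,1],[-0.6,0.09,0,0,0,0,1],[-0.8,0.12,0,0,0,0,1],[-1,0.15,0,0,0,0,1]])

```text
time_s: 9.45
tool_pos: [0.5171, 0.2327, 0.1726]
tool_rot: [-179.8, 0.1, 90.0]
force: [1.2, 0.1, -0.3]
grip_width: 0.0872
grasp_force: 0.0
```

Emit:
apply_moves(moves=[[-0.2,0.03,0,0,0,0,1],[-0.4,0.06,0,0,0,0,1],[-0.6,0.09,0,0,0,0,1],[-0.8,0.12,0,0,0,0,1],[-1,0.15,0,0,0,0,1]])

```text
time_s: 9.95
tool_pos: [0.5469, 0.0331, 0.1728]
tool_rot: [-179.8, 0.0, 90.0]
force: [0.3, -0.1, -0.8]
grip_width: 0.0867
grasp_force: 0.0
```

Emit:
apply_moves(moves=[[-0.1335,-0.006,0,0,0,0,1],[-0.1335,-0.006,0,0,0,0,1],[-0.1335,-0.006,0,0,0,0,1],[-0.1335,-0.006,0.15,0,0,0,1],[-0.1335,-0.006,0.3,0,0,0,1],[-0.1335,-0.006,0.45,0,0,0,1],[-0.1335,-0.006,0.55,0,0,0,1],[-0.1335,-0.006,0.595,0,0,0,1],[-0.1335,-0.006,0.595,0,0,0,1],[-0.1335,-0.006,0.595,0,0,0,1]])

```text
time_s: 10.95
tool_pos: [0.5474, 0.0091, 0.0563]
tool_rot: [179.9, -0.0, 90.1]
force: [0.5, 0.2, 0.2]
grip_width: 0.0874
grasp_force: 0.0
```

```bash
python3 - <<'E'
from h import *
cv2.imwrite("pics/c.png",np.vstack([viewer.read_camera('wrist')[100:400,:,::-1],viewer.read_camera('side')[50:330,:,::-1]]))
E
```

```text
(no output)
```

View pics/c.png

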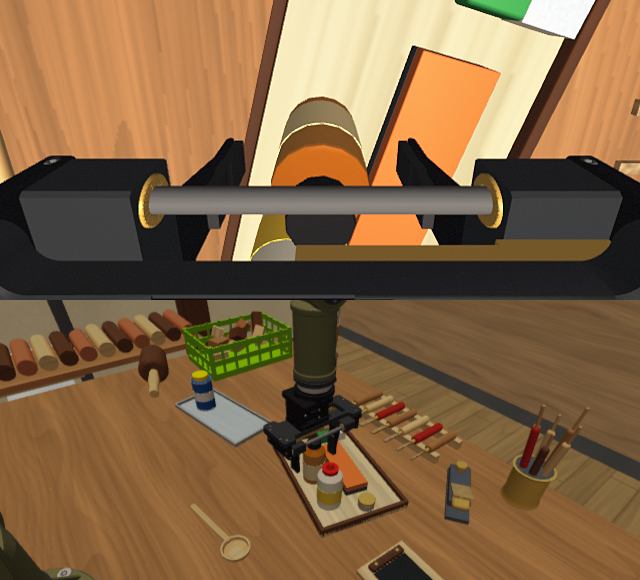

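The oil bottle is centred (wrist crop ~320,190).

Emit:
apply_moves(moves=[[0,0,0,0,0,0,0.45],[0,0,0,0,0,0,0.45],[0,0,0,0,0,0,0.45],[0,0,0,0,0,0,0.45],[0,0,0,0,0,0,0.45],[0,0,0,0,0,0,0.45],[0,0,0,0,0,0,0.45],[0,0,-0.05,0,0,0,0.45],[0,0,-0.1,0,0,0,0.45],[0,0,-0.15,0,0,0,0.45],[0,0,-0.2,0,0,0,0.45],[0,0,-0.25,0,0,0,0.45],[0,0,-0.25,0,0,0,0.45]], grip_force=20)

```text
time_s: 12.35
tool_pos: [0.5482, 0.0083, 0.1077]
tool_rot: [179.8, -0.0, 90.0]
force: [-0.2, 0.3, -1.5]
grip_width: 0.0473
grasp_force: 20.0
```

Emit:
apply_moves(moves=[[0.06,-0.01,0,0,0,0,0.45],[0.16,-0.02,0,0,0,0,0.45],[0.28,-0.035,0,0,0,0,0.45],[0.4,-0.05,0,0,0,0,0.45],[0.52,-0.07,0,0,0,0,0.45],[0.64,-0.085,0,0,0,0,0.45],[0.76,-0.1,0,0,0,0,0.45],[0.882,-0.1135,0,0,0,0,0.45]])

```text
time_s: 13.15
tool_pos: [0.5228, 0.1865, 0.1048]
tool_rot: [-179.9, 0.0, 90.0]
force: [0.1, 0.0, -1.4]
grip_width: 0.0471
grasp_force: 20.0
```

Emit:
apply_moves(moves=[[0.12,-0.015,0,0,0,0,0.45],[0.24,-0.03,0,0,0,0,0.45],[0.36,-0.045,0,0,0,0,0.45],[0.48,-0.06,0,0,0,0,0.45],[0.6,-0.075,0,0,0,0,0.45],[0.7,-0.09,0,0,0,0,0.45],[0.79,-0.105,0,0,0,0,0.45],[0.85,-0.11,0,0,0,0,0.45],[0.882,-0.1135,0,0,0,0,0.45],[0.882,-0.1135,0,0,0,0,0.45],[0.882,-0.1135,0,0,0,0,0.45],[0.882,-0.1135,0.1,0,0,0,0.45],[0.882,-0.1135,0.18,0,0,0,0.45],[0.882,-0.1135,0.24,0,0,0,0.45],[0.882,-0.1135,0.26,0,0,0,0.45],[0.882,-0.1135,0.27,0,0,0,0.45],[0.882,-0.1135,0.275,0,0,0,0.45],[0.882,-0.1135,0.28,0,0,0,0.45],[0.882,-0.1135,0.28,0,0,0,0.45]])

```text
time_s: 15.05
tool_pos: [0.5017, 0.3613, 0.05]
tool_rot: [180.0, -0.0, 90.0]
force: [-0.2, -0.5, -2.2]
grip_width: 0.0476
grasp_force: 20.0
```

Emit:
apply_moves(moves=[[0,0,0.005,0,0,0,0.45],[0,0,0.008,0,0,0,0.45],[0,0,0.008,0,0,0,0.45],[0,0,0.008,0,0,0,0.7],[0,0,0.008,0,0,0,1],[0,0,0.008,0,0,0,1],[0,0,0.008,0,0,0,1],[0,0,0.008,0,0,0,1],[0,0,-0.1,0,0,0,1],[0,0,-0.25,0,0,0,1],[0,0,-0.45,0,0,0,1],[0,0,-0.6,0,0,0,1],[0,0,-0.6,0,0,0,1]])

```text
time_s: 16.35
tool_pos: [0.5039, 0.3632, 0.1752]
tool_rot: [179.5, -0.3, 90.0]
force: [-0.0, -0.2, 0.1]
grip_width: 0.087
grasp_force: 0.0
```

Emit:
apply_moves(moves=[[-0.2,0.01,0,0,0,0,1],[-0.4,0.02,0,0,0,0,1],[-0.6,0.03,0,0,0,0,1],[-0.8,0.04,0,0,0,0,1],[-1,0.05,0,0,0,0,1]])

```text
time_s: 16.85
tool_pos: [0.5109, 0.1593, 0.1689]
tool_rot: [-180.0, 0.0, 90.0]
force: [0.8, -0.0, -0.4]
grip_width: 0.0869
grasp_force: 0.0
```

Emit:
apply_moves(moves=[[-0.2,0.01,0,0,0,0,1],[-0.4,0.02,0,0,0,0,1],[-0.6,0.03,0,0,0,0,1],[-0.8,0.04,0,0,0,0,1],[-1,0.05,0,0,0,0,1]])

```text
time_s: 17.35
tool_pos: [0.5209, -0.0406, 0.169]
tool_rot: [-180.0, 0.0, 90.0]
force: [1.0, -0.4, 0.4]
grip_width: 0.0869
grasp_force: 0.0
```

Emit:
apply_moves(moves=[[-0.15,0.016,0,0,0,0,1],[-0.15,0.016,0,0,0,0,1],[-0.15,0.016,0,0,0,0,1],[-0.15,0.016,0,0,0,0,1],[-0.15,0.016,0,0,0,0,1]])

```text
time_s: 17.85
tool_pos: [0.5246, -0.0673, 0.1693]
tool_rot: [-180.0, -0.0, 90.2]
force: [-0.6, 1.3, 0.0]
grip_width: 0.0873
grasp_force: 0.0
```

```bash
python3 - <<'E'
from h import *
C={}
o=env.get_obs(); print(o['time_s'],o['tool_pos'])
for c in("scene","side","wrist"):
    C[c]=viewer.get_calibration(c); im=viewer.read_camera(c)
    if c!="wrist": cv2.imwrite(f"pics/d_{c}.png",im[...,::-1])
for t,f,g in (('oil_bottle',oil,(.5014,.361)),('spray_can',can,(.488,.435))):
    for c in("scene","side"):
        n=proj(C[c],[[*g,.05]])[0]; m=cal_mask(c,t,n)
        if m is not None: print(t,c,m.sum(),np.round(fit(f(.002),[(C[c],m)],g,False),4) if 0 else fit(f(.002),[(C[c],m)],g,False))
m=cal_mask('wrist','glue_bottle',(300,200))
if m is not None: print('glue',m.sum(),fit(glue(.009),[(C['wrist'],m)],(.5246,-.069),False))
print(proj(C['wrist'],[[.5246,-.069,.115]]))
a,b=cv2.imread("pics/d_scene.png")[60:260,200:520],cv2.imread("pics/d_side.png")[100:300,130:450]
cv2.imwrite("pics/d.png",np.vstack([a,b]))
E
```

```text
17.85 [ 0.52456086 -0.06726659  0.16933843]
oil_bottle scene 453.0 ([np.float64(0.49875760498046867), np.float64(0.3620145874023437)], np.float64(0.07769863804802912))
oil_bottle side 680.0 ([np.float64(0.501257570722699), np.float64(0.36037657056003825)], np.float64(0.055297998484375666))
spray_can scene 501.0 ([np.float64(0.4894681282043456), np.float64(0.43184796524047864)], np.float64(0.17445942014932603))
glue 3420.0 ([np.float64(0.5272233634948731), np.float64(-0.06724103736877442)], np.float64(0.041641002402175165))
[[319.96666919 224.72038231]]
```

View pics/d.png

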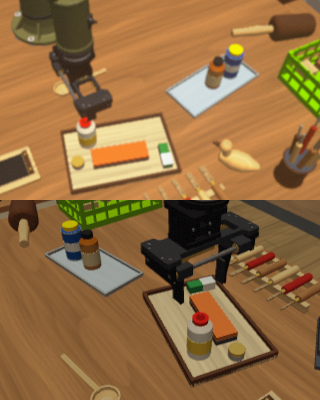

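Oil and can stand upright in the tray (scene crop 215,70 and 235,60). The glue bottle is under the gripper, within 2 mm.

Emit:
apply_moves(moves=[[0,0,0.15,0,0,0,1],[0,0,0.3,0,0,0,1],[0,0,0.45,0,0,0,1],[0,0,0.54,0,0,0,1],[0,0,0.575,0,0,0,1],[0,0,0.575,0,0,0,1],[0,0,0.575,0,0,0,1],[0,0,0.575,0,0,0,0.45],[0,0,0.575,0,0,0,0.45],[0,0,0.575,0,0,0,0.45],[0,0,0.575,0,0,0,0.45],[0,0,0.575,0,0,0,0.45],[0,0,0.575,0,0,0,0.45],[0,0,0.575,0,0,0,0.45]], grip_force=20)

```text
time_s: 19.65
tool_pos: [0.5253, -0.0689, 0.0549]
tool_rot: [179.9, 0.0, 90.0]
force: [2.1, 0.2, 0.6]
grip_width: 0.0494
grasp_force: 20.0
```

Emit:
apply_moves(moves=[[0,0,-0.05,0,0,0,0.45],[0,0,-0.1,0,0,0,0.45],[0,0,-0.15,0,0,0,0.45],[0,0,-0.2,0,0,0,0.45],[0,0,-0.25,0,0,0,0.45],[0,0,-0.25,0,0,0,0.45]])

```text
time_s: 20.25
tool_pos: [0.5259, -0.0691, 0.1066]
tool_rot: [179.8, 0.0, 90.0]
force: [0.5, 0.5, -2.5]
grip_width: 0.0492
grasp_force: 20.0
```

Emit:
apply_moves(moves=[[0.06,0,0,0,0,0,0.45],[0.16,-0.005,0,0,0,0,0.45],[0.28,-0.01,0,0,0,0,0.45],[0.4,-0.01,0,0,0,0,0.45],[0.52,-0.015,0,0,0,0,0.45],[0.64,-0.02,0,0,0,0,0.45],[0.76,-0.02,0,0,0,0,0.45],[0.89,-0.025,0,0,0,0,0.45]])

```text
time_s: 21.05
tool_pos: [0.5187, 0.1107, 0.1038]
tool_rot: [-179.9, 0.0, 90.0]
force: [-0.5, 0.3, -2.2]
grip_width: 0.0499
grasp_force: 20.0
```

Emit:
apply_moves(moves=[[0.12,0,0,0,0,0,0.45],[0.24,-0.01,0,0,0,0,0.45],[0.36,-0.01,0,0,0,0,0.45],[0.48,-0.015,0,0,0,0,0.45],[0.6,-0.02,0,0,0,0,0.45],[0.7,-0.025,0,0,0,0,0.45],[0.79,-0.025,0,0,0,0,0.45],[0.85,-0.025,0,0,0,0,0.45],[0.89,-0.025,0,0,0,0,0.45],[0.89,-0.025,0,0,0,0,0.45],[0.89,-0.025,0,0,0,0,0.45],[0.89,-0.025,0.1,0,0,0,0.45],[0.89,-0.025,0.18,0,0,0,0.45],[0.89,-0.025,0.24,0,0,0,0.45],[0.89,-0.025,0.26,0,0,0,0.45],[0.89,-0.025,0.27,0,0,0,0.45],[0.89,-0.025,0.275,0,0,0,0.45],[0.89,-0.025,0.28,0,0,0,0.45],[0.89,-0.025,0.28,0,0,0,0.45]])

```text
time_s: 22.95
tool_pos: [0.5149, 0.2873, 0.0491]
tool_rot: [180.0, -0.0, 90.0]
force: [0.6, 0.3, -1.7]
grip_width: 0.0496
grasp_force: 20.0
```

Emit:
apply_moves(moves=[[0,0,0.005,0,0,0,0.45],[0,0,0.008,0,0,0,0.45],[0,0,0.008,0,0,0,0.45],[0,0,0.008,0,0,0,0.7],[0,0,0.008,0,0,0,1],[0,0,0.008,0,0,0,1],[0,0,0.008,0,0,0,1],[0,0,0.008,0,0,0,1],[0,0,-0.1,0,0,0,1],[0,0,-0.25,0,0,0,1],[0,0,-0.45,0,0,0,1],[0,0,-0.6,0,0,0,1],[0,0,-0.6,0,0,0,1]])

```text
time_s: 24.25
tool_pos: [0.5173, 0.2889, 0.174]
tool_rot: [179.5, -0.3, 90.0]
force: [0.2, 0.3, 0.7]
grip_width: 0.0868
grasp_force: 0.0
```

```bash
cat > n.py <<'E'
from h import *
C={};I={}
for c in("scene","side"):
    C[c]=viewer.get_calibration(c); I[c]=viewer.read_camera(c)
B=[box(.05,.15,.009,.034)]
# colour mask of the orange top + its known top face
V=[]
for c in I:
    n=proj(C[c],[[.6113,-.0122,.034]])[0]
    hsv=cv2.cvtColor(I[c],cv2.COLOR_RGB2HSV)
    m=cv2.inRange(hsv,(5,170,150),(18,255,255))
    k,l=cv2.connectedComponents(m); 
    lab=l[int(n[1]),int(n[0])]; m=(l==lab).astype(float) if lab else m*0.
    T=[box(.05,.15,.0215,.034)]
    print('orange',c,m.sum(),fit(T,[(C[c],m)],(.6113,-.0122,-.276)))
    V.append((C[c],m))
print('both',fit(T,V,(.6113,-.0122,-.276)))
for t,f,g in (('glue_bottle',glue,(.5145,.287)),('oil_bottle',oil,(.5014,.361)),('spray_can',can,(.488,.435))):
    for c in("scene","side"):
        n=proj(C[c],[[*g,.05]])[0]; m=cal_mask(c,t,n)
        if m is not None: print(t,c,m.sum(),fit(f(.002),[(C[c],m)],g,False))
cv2.imwrite("pics/e.png",np.vstack([I['scene'][60:280,140:460,::-1],I['side'][100:400,130:530,::-1][:, :320]]))
# pad of the board by darkness
V=[]
for c in I:
    n=proj(C[c],[[.5113,-.3352,.015]])[0]
    m=(I[c].max(2)<62).astype(np.uint8); k,l=cv2.connectedComponents(m)
    lab=l[int(n[1]),int(n[0])]; m=(l==lab).astype(float)
    print('pad',c,lab,m.sum(),fit([box(.074,.172,.015,.0151)],[(C[c],m)],(.5113,-.3352,-.055))); V.append((C[c],m))
print('both',fit([box(.074,.172,.015,.0151)],V,(.5113,-.3352,-.055)))
E
python3 n.py
```

```text
orange scene 904.0 ([np.float64(0.6107479166666666), np.float64(-0.013238194444444447), np.float64(-0.2747152777777778)], np.float64(0.14020364775651772))
orange side 965.0 ([np.float64(0.6158715586157101), np.float64(-0.0060608911738451576), np.float64(-0.3179401885562608)], np.float64(0.1882781076422141))
both ([np.float64(0.6114261241579872), np.float64(-0.012786452576342174), np.float64(-0.29118231692910684)], np.float64(0.1748134082161521))
glue_bottle scene 515.0 ([np.float64(0.5139351054131983), np.float64(0.28858155462145796)], np.float64(0.07709843478779121))
glue_bottle side 706.0 ([np.float64(0.5159182376861573), np.float64(0.28793889331817624)], np.float64(0.06632384736749841))
oil_bottle scene 366.0 ([np.float64(0.5023370937347411), np.float64(0.3591322383880617)], np.float64(0.25207823173089305))
oil_bottle side 648.0 ([np.float64(0.5026429199218749), np.float64(0.3645108642578125)], np.float64(0.11217922018781679))
spray_can scene 413.0 ([np.float64(0.4893046693801878), np.float64(0.43212787342071535)], np.float64(0.3199410818458437))
spray_can side 672.0 ([np.float64(0.4863326416015624), np.float64(0.43082611083984385)], np.float64(0.1699029362159219))
pad scene 0 237686.0 ([np.float64(0.8805652848010134), np.float64(-0.3862039330707276), np.float64(-0.47047968230330184)], np.float64(0.9871947385519172))
pad side 64 4709.0 ([np.float64(0.5125581008967953), np.float64(-0.3344477547351657), np.float64(-0.04941768697077509)], np.float64(0.03939234426148608))
both ([np.float64(0.5125581008967953), np.float64(-0.3344477547351657), np.float64(-0.04941768697077509)], np.float64(0.5164952042501609))
```

View pics/e.png

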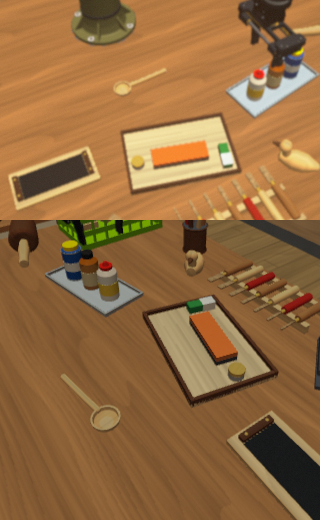

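All three stand upright in the tray, and the stone is untouched. I'll hover over the stone and turn to match it.

Emit:
apply_moves(moves=[[-0.15,0.048,0,0,0,0,1],[-0.3,0.097,0,0,0,0,1],[-0.45,0.145,0,0,0,0,1],[-0.6,0.194,0,0,0,0,1],[-0.7475,0.242,0,0,0,0,1]])

```text
time_s: 25.15
tool_pos: [0.563, 0.1362, 0.1679]
tool_rot: [-180.0, 0.0, 90.0]
force: [0.1, 0.8, -0.6]
grip_width: 0.0871
grasp_force: 0.0
```

Emit:
apply_moves(moves=[[-0.15,0.048,0,0,0,0.05,1],[-0.3,0.097,0,0,0,0.1,1],[-0.45,0.145,0,0,0,0.15,1],[-0.6,0.194,0,0,0,0.187,1],[-0.7475,0.242,0,0,0,0.187,1],[-0.7475,0.242,0,0,0,0.187,1],[-0.7475,0.242,0,0,0,0.187,1],[-0.7475,0.242,0,0,0,0.187,1]])

```text
time_s: 25.95
tool_pos: [0.6114, -0.0109, 0.1683]
tool_rot: [-180.0, -0.0, 74.0]
force: [-0.0, 0.1, 0.2]
grip_width: 0.0869
grasp_force: 0.0
```

```bash
python3 - <<'E'
from h import *
o=env.get_obs(); print(o['time_s'],o['tool_pos'],o['tool_rot'])
c=viewer.get_calibration('wrist'); I=viewer.read_camera('wrist')
m=cal_mask('wrist','stone',proj(c,[[.6113,-.0122,.034]])[0])
print(m.sum())
cv2.imwrite("pics/f.png",I[...,::-1])
cs=[[x,y,.034] for x,y in((-.025,-.075),(-.025,.075),(.025,.075),(.025,-.075))]
a=-.28;Rz=np.array([[np.cos(a),-np.sin(a)],[np.sin(a),np.cos(a)]])
W=np.array([[*(Rz@q[:2]+[.6113,-.0122]),.034] for q in cs]); print(proj(c,W))
J=I.copy(); cv2.polylines(J,[proj(c,W).astype(np.int32)],True,(0,0,255),1); cv2.imwrite("pics/f.png",J[...,::-1])
E
```

```text
25.95 [ 0.61139108 -0.01094296  0.1683363 ] [-1.79960251e+02 -4.36615724e-02  7.39558843e+01]
7738.0
[[296.80668728 263.19708626]
 [293.07658187 114.55223826]
 [348.44847912 114.55354059]
 [344.59261674 263.21154472]]
```

View pics/f.png

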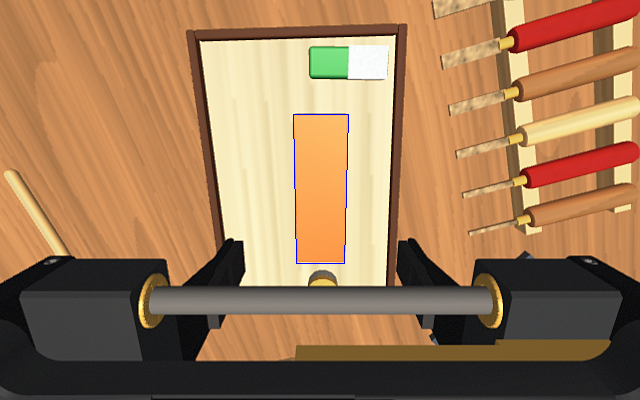

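The overlay matches the stone's outline (px 293–348, 114–263). Next I descend and grip.

Emit:
apply_moves(moves=[[0,0,0.15,0,0,0,1],[0,0,0.3,0,0,0,1],[0,0,0.45,0,0,0,1],[0,0,0.6,0,0,0,1],[0,0,0.7,0,0,0,1],[0,0,0.75,0,0,0,1],[0,0,0.77,0,0,0,1],[0,0,0.78,0,0,0,1],[0,0,0.78,0,0,0,1],[0,0,0.78,0,0,0,1],[0,0,0.78,0,0,0,0.45],[0,0,0.78,0,0,0,0.45],[0,0,0.78,0,0,0,0.45],[0,0,0.78,0,0,0,0.45],[0,0,0.78,0,0,0,0.45],[0,0,0.78,0,0,0,0.45],[0,0,0.78,0,0,0,0.45]], grip_force=35)

```text
time_s: 27.75
tool_pos: [0.6113, -0.0119, 0.0126]
tool_rot: [-180.0, 0.0, 73.9]
force: [-0.6, -0.2, 0.7]
grip_width: 0.0497
grasp_force: 35.0
```

Emit:
apply_moves(moves=[[0,0,-0.05,0,0,0,0.45],[0,0,-0.1,0,0,0,0.45],[0,0,-0.15,0,0,0,0.45],[0,0,-0.2,0,0,0,0.45],[0,0,-0.25,0,0,0,0.45],[0,0,-0.3,0,0,0,0.45],[0,0,-0.3,0,0,0,0.45]])

```text
time_s: 28.45
tool_pos: [0.6129, -0.0119, 0.0748]
tool_rot: [179.8, -0.1, 73.9]
force: [1.2, -0.6, -5.0]
grip_width: 0.0495
grasp_force: 35.0
```

Emit:
apply_moves(moves=[[-0.06,0,0,0,0,0,0.45],[-0.16,-0.003,0,0,0,0,0.45],[-0.27,-0.005,0,0,0,0,0.45],[-0.38,-0.007,0,0,0,0,0.45],[-0.5,-0.01,0,0,0,0,0.45],[-0.62,-0.012,0,0,0,0,0.45],[-0.74,-0.014,0,0,0,0,0.45],[-0.8435,-0.015,0,0,0,0,0.45]])

```text
time_s: 29.25
tool_pos: [0.56, -0.1758, 0.0718]
tool_rot: [-179.9, 0.1, 73.8]
force: [-0.2, 0.7, -5.2]
grip_width: 0.0495
grasp_force: 35.0
```

Emit:
apply_moves(moves=[[-0.11,-0.002,0,0,0,-0.02,0.45],[-0.22,-0.004,0,0,0,-0.04,0.45],[-0.33,-0.006,0,0,0,-0.06,0.45],[-0.44,-0.008,0,0,0,-0.08,0.45],[-0.55,-0.01,0,0,0,-0.1,0.45],[-0.65,-0.012,0,0,0,-0.12,0.45],[-0.74,-0.014,0,0,0,-0.14,0.45],[-0.81,-0.015,0,0,0,-0.155,0.45],[-0.8435,-0.015,0,0,0,-0.155,0.45],[-0.8435,-0.015,0,0,0,-0.155,0.45],[-0.8435,-0.015,0,0,0,-0.155,0.45],[-0.8435,-0.015,0,0,0,-0.155,0.45]])

```text
time_s: 30.45
tool_pos: [0.5128, -0.3331, 0.0724]
tool_rot: [180.0, -0.1, 87.3]
force: [-0.1, -0.1, -5.4]
grip_width: 0.05
grasp_force: 35.0
```

```bash
python3 - <<'E'
from h import *
o=env.get_obs(); print(o['time_s'],o['tool_pos'],o['tool_rot'])
c=viewer.get_calibration('wrist'); I=viewer.read_camera('wrist')
J=I.copy()
def pl(w,l,z,x,y,a,col):
    Rz=np.array([[np.cos(a),-np.sin(a)],[np.sin(a),np.cos(a)]])
    W=np.array([[*(Rz@q+[x,y]),z] for q in np.array([(-w,-l),(-w,l),(w,l),(w,-l)])/2])
    cv2.polylines(J,[np.round(proj(c,W)).astype(np.int32)],True,col,1)
pl(.11,.22,.012,.5122,-.3348,-.05,(0,0,255)); pl(.074,.172,.015,.5122,-.3348,-.05,(0,255,0))
pl(.05,.15,.073+.021,*o['tool_pos'][:2],-.05,(255,0,255))
cv2.imwrite("pics/g.png",np.vstack([J[...,::-1],viewer.read_camera('side')[200:,:,::-1]]))
E
```

```text
30.45 [ 0.51275944 -0.33307268  0.07239118] [ 1.79999376e+02 -5.45340907e-02  8.73337336e+01]
```

View pics/g.png

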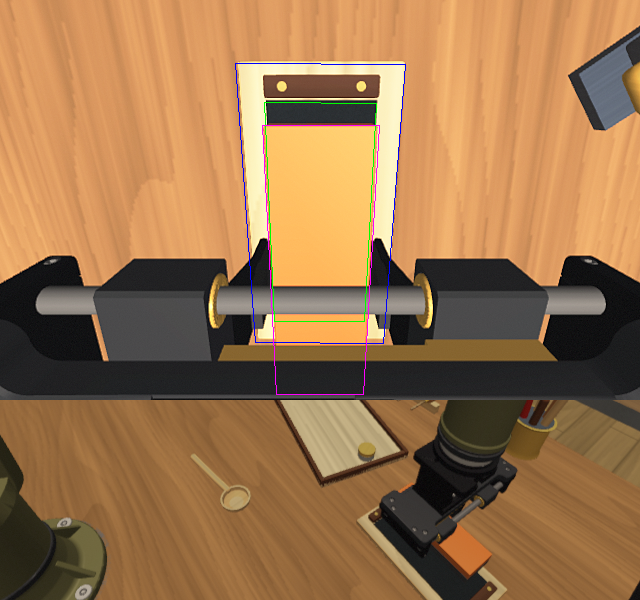

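The overlay agrees with the board and stone to about 1 px. Next I lower the stone and release it.

Emit:
apply_moves(moves=[[0,0,0.08,0,0,0,0.45],[0,0,0.15,0,0,0,0.45],[0,0,0.21,0,0,0,0.45],[0,0,0.24,0,0,0,0.45],[0,0,0.255,0,0,0,0.45],[0,0,0.262,0,0,0,0.45],[0,0,0.268,0,0,0,0.45],[0,0,0.272,0,0,0,0.45],[0,0,0.272,0,0,0,0.45],[0,0,0.272,0,0,0,0.45]])

```text
time_s: 31.55
tool_pos: [0.5125, -0.3347, 0.0186]
tool_rot: [180.0, 0.0, 87.2]
force: [0.2, -0.3, -5.2]
grip_width: 0.0493
grasp_force: 35.0
```

Emit:
apply_moves(moves=[[0,0,0,0,0,0,0.7],[0,0,0,0,0,0,0.9],[0,0,0,0,0,0,0.9],[0,0,0,0,0,0,0.9],[0,0,0,0,0,0,0.9],[0,0,-0.1,0,0,0,1],[0,0,-0.25,0,0,0,1],[0,0,-0.45,0,0,0,1],[0,0,-0.65,0,0,0,1],[0,0,-0.75,0,0,0,1],[0,0,-0.75,0,0,0,1]])

```text
time_s: 32.65
tool_pos: [0.5143, -0.3359, 0.1726]
tool_rot: [179.6, 0.2, 87.2]
force: [1.0, -0.4, 0.1]
grip_width: 0.0867
grasp_force: 0.0
```

```bash
python3 - <<'E'
from h import *
o=env.get_obs(); print(o['time_s'],o['tool_pos'],o['tool_rot'])
c=viewer.get_calibration('wrist'); I=viewer.read_camera('wrist')
m=cal_mask('wrist','stone',proj(c,[[.5122,-.3348,.04]])[0])
print(m.sum(),fit([box(.05,.15,.015,.04)],[(c,m)],(.5122,-.3348,-.05)))
cv2.imwrite("pics/h.png",np.vstack([I[...,::-1],viewer.read_camera('side')[200:,:,::-1]]))
E
```

```text
32.65 [ 0.51433675 -0.33591143  0.17256447] [179.59985532   0.19613269  87.23859388]
7568.0 ([np.float64(0.5125455659698076), np.float64(-0.3337585274294508), np.float64(-0.0522435293824435)], np.float64(0.04584676455138703))
```

View pics/h.png

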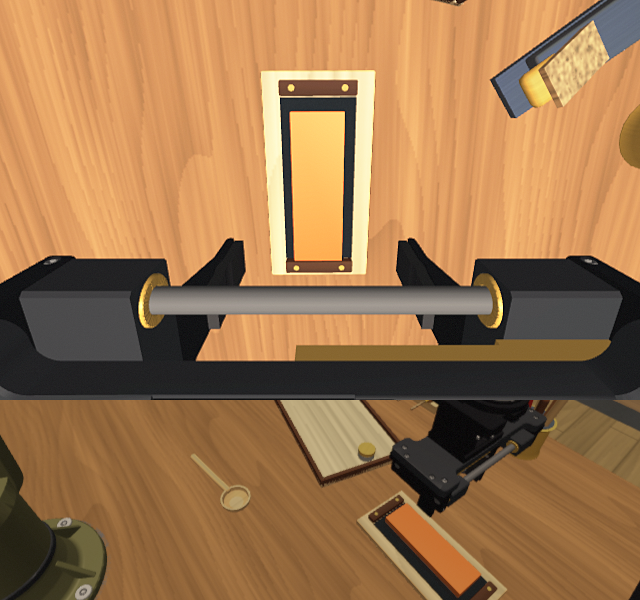

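The stone lies centred on the pad (px 290–345, 111–262), fit (0.5125, −0.334, −0.052). Now the bottles go back, glue first.

Emit:
apply_moves(moves=[[0.25,-0.012,0,0,0,-0.01,1],[0.5,-0.025,0,0,0,-0.02,1],[0.75,-0.038,0,0,0,-0.032,1],[1,-0.05,0,0,0,-0.032,1],[1,-0.05,0,0,0,-0.032,1]])

```text
time_s: 33.3
tool_pos: [0.5114, -0.125, 0.1663]
tool_rot: [-179.8, -0.3, 90.7]
force: [0.2, 0.5, -1.2]
grip_width: 0.087
grasp_force: 0.0
```

Emit:
apply_moves(moves=[[0.2,0,0,0,0,0,1],[0.4,0,0,0,0,0,1],[0.6,0,0,0,0,0,1],[0.8,0,0,0,0,0,1],[1,0,0,0,0,0,1]])

```text
time_s: 33.8
tool_pos: [0.5108, 0.0666, 0.1665]
tool_rot: [-179.8, 0.0, 90.0]
force: [0.6, -0.0, 0.3]
grip_width: 0.0871
grasp_force: 0.0
```

Emit:
apply_moves(moves=[[0.2,0,0,0,0,0,1],[0.4,0,0,0,0,0,1],[0.6,0,0,0,0,0,1],[0.8,0,0,0,0,0,1],[0.9,0,0,0,0,0,1],[1,0,0,0,0,0,1]])

```text
time_s: 34.4
tool_pos: [0.5108, 0.2666, 0.166]
tool_rot: [-179.8, 0.1, 90.1]
force: [-0.1, -0.7, 0.3]
grip_width: 0.0873
grasp_force: 0.0
```

Emit:
apply_moves(moves=[[0.108,0.012,0,0,0,0,1],[0.108,0.012,0,0,0,0,1],[0.108,0.012,0,0,0,0,1],[0.108,0.012,0,0,0,0,1],[0.108,0.012,0,0,0,0,1]])

```text
time_s: 34.9
tool_pos: [0.5146, 0.2857, 0.1678]
tool_rot: [-180.0, 0.1, 89.9]
force: [0.1, 0.6, 0.3]
grip_width: 0.0869
grasp_force: 0.0
```

```bash
python3 - <<'E'
from h import *
o=env.get_obs(); print(o['time_s'],o['tool_pos'],o['tool_rot'])
c=viewer.get_calibration('wrist'); I=viewer.read_camera('wrist')
m=cal_mask('wrist','glue_bottle',proj(c,[[.515,.288,.08]])[0])
print(m.sum(),fit(glue(.002),[(c,m)],(.515,.288),False))
E
```

```text
34.9 [0.5145501  0.28567005 0.1677767 ] [-1.79979251e+02  5.83903800e-02  8.98824001e+01]
3327.0 ([np.float64(0.5159851302206515), np.float64(0.2885987444669008)], np.float64(0.03401065217739008))
```

Emit:
apply_moves(moves=[[0,0,0.15,0,0,0,1],[0,0,0.3,0,0,0,1],[0,0,0.45,0,0,0,1],[0,0,0.55,0,0,0,1],[0,0,0.593,0,0,0,1],[0,0,0.593,0,0,0,1],[0,0,0.593,0,0,0,1],[0,0,0.593,0,0,0,0.45],[0,0,0.593,0,0,0,0.45],[0,0,0.593,0,0,0,0.45],[0,0,0.593,0,0,0,0.45],[0,0,0.593,0,0,0,0.45],[0,0,0.593,0,0,0,0.45],[0,0,0.593,0,0,0,0.45]], grip_force=20)

```text
time_s: 36.4
tool_pos: [0.5147, 0.2874, 0.0497]
tool_rot: [180.0, -0.0, 90.0]
force: [0.6, 0.1, 0.8]
grip_width: 0.0499
grasp_force: 20.0
```

Emit:
apply_moves(moves=[[0,0,-0.05,0,0,0,0.45],[0,0,-0.1,0,0,0,0.45],[0,0,-0.15,0,0,0,0.45],[0,0,-0.2,0,0,0,0.45],[0,0,-0.25,0,0,0,0.45],[0,0,-0.25,0,0,0,0.45]])

```text
time_s: 37.0
tool_pos: [0.5154, 0.2881, 0.1018]
tool_rot: [179.8, -0.1, 90.0]
force: [0.6, 0.1, -2.3]
grip_width: 0.0491
grasp_force: 20.0
```

Emit:
apply_moves(moves=[[-0.06,0,0,0,0,0,0.45],[-0.16,0.005,0,0,0,0,0.45],[-0.28,0.01,0,0,0,0,0.45],[-0.4,0.01,0,0,0,0,0.45],[-0.52,0.015,0,0,0,0,0.45],[-0.64,0.02,0,0,0,0,0.45],[-0.76,0.02,0,0,0,0,0.45],[-0.89,0.026,0,0,0,0,0.45]])

```text
time_s: 37.8
tool_pos: [0.5185, 0.1074, 0.0988]
tool_rot: [-179.9, 0.0, 90.0]
force: [0.0, 0.5, -1.5]
grip_width: 0.0496
grasp_force: 20.0
```

Emit:
apply_moves(moves=[[-0.12,0,0,0,0,0,0.45],[-0.24,0.01,0,0,0,0,0.45],[-0.36,0.01,0,0,0,0,0.45],[-0.48,0.015,0,0,0,0,0.45],[-0.6,0.02,0,0,0,0,0.45],[-0.7,0.025,0,0,0,0,0.45],[-0.79,0.025,0,0,0,0,0.45],[-0.85,0.026,0,0,0,0,0.45],[-0.89,0.026,0,0,0,0,0.45],[-0.89,0.026,0,0,0,0,0.45],[-0.89,0.026,0,0,0,0,0.45],[-0.89,0.026,0.08,0,0,0,0.45],[-0.89,0.026,0.14,0,0,0,0.45],[-0.89,0.026,0.18,0,0,0,0.45],[-0.89,0.026,0.195,0,0,0,0.45],[-0.89,0.026,0.2,0,0,0,0.45],[-0.89,0.026,0.205,0,0,0,0.45],[-0.89,0.026,0.21,0,0,0,0.45],[-0.89,0.026,0.21,0,0,0,0.45]])

```text
time_s: 39.7
tool_pos: [0.5249, -0.0687, 0.0579]
tool_rot: [180.0, 0.0, 90.0]
force: [-0.8, 0.4, -2.1]
grip_width: 0.0496
grasp_force: 20.0
```

Emit:
apply_moves(moves=[[0,0,0.005,0,0,0,0.45],[0,0,0.007,0,0,0,0.45],[0,0,0.007,0,0,0,0.45],[0,0,0.007,0,0,0,0.7],[0,0,0.007,0,0,0,1],[0,0,0.007,0,0,0,1],[0,0,0.007,0,0,0,1],[0,0,0.007,0,0,0,1],[0,0,-0.1,0,0,0,1],[0,0,-0.25,0,0,0,1],[0,0,-0.45,0,0,0,1],[0,0,-0.6,0,0,0,1],[0,0,-0.6,0,0,0,1]])

```text
time_s: 41.0
tool_pos: [0.5278, -0.0689, 0.1827]
tool_rot: [179.5, 0.1, 90.0]
force: [-0.0, -0.4, 0.5]
grip_width: 0.0869
grasp_force: 0.0
```

Emit:
apply_moves(moves=[[0.2,-0.01,0,0,0,0,1],[0.4,-0.02,0,0,0,0,1],[0.6,-0.03,0,0,0,0,1],[0.8,-0.04,0,0,0,0,1],[1,-0.05,0,0,0,0,1]])

```text
time_s: 41.5
tool_pos: [0.5139, 0.1327, 0.1767]
tool_rot: [-179.9, 0.0, 90.0]
force: [0.9, 0.8, -0.3]
grip_width: 0.0872
grasp_force: 0.0
```

Emit:
apply_moves(moves=[[0.2,-0.01,0,0,0,0,1],[0.4,-0.02,0,0,0,0,1],[0.6,-0.03,0,0,0,0,1],[0.8,-0.04,0,0,0,0,1],[1,-0.05,0,0,0,0,1]])

```text
time_s: 42.0
tool_pos: [0.504, 0.3326, 0.1765]
tool_rot: [-179.9, 0.0, 90.0]
force: [0.8, -0.2, 0.2]
grip_width: 0.087
grasp_force: 0.0
```

Emit:
apply_moves(moves=[[0.15,-0.018,0,0,0,0,1],[0.15,-0.018,0,0,0,0,1],[0.15,-0.018,0,0,0,0,1],[0.15,-0.018,0,0,0,0,1]])

```text
time_s: 42.4
tool_pos: [0.5015, 0.3597, 0.1768]
tool_rot: [-180.0, 0.1, 89.9]
force: [-0.6, -0.7, 0.2]
grip_width: 0.087
grasp_force: 0.0
```

```bash
python3 - <<'E'
from h import *
o=env.get_obs(); print(o['time_s'],o['tool_pos'],o['tool_rot'])
C={};I={}
for k in("wrist","side","scene"):
    C[k]=viewer.get_calibration(k); I[k]=viewer.read_camera(k)
m=cal_mask('wrist','oil_bottle',proj(C['wrist'],[[.5014,.361,.08]])[0])
if m is not None: print(m.sum(),fit(oil(.002),[(C['wrist'],m)],(.5014,.361),False))
for k in ("side","scene"):
    m=cal_mask(k,'glue_bottle',proj(C[k],[[.525,-.069,.06]])[0])
    if m is not None: print('glue',k,fit(glue(.009),[(C[k],m)],(.525,-.069),False))
cv2.imwrite("pics/i.png",np.vstack([I['side'][100:400,100:500,::-1],I['scene'][60:260,140:540,::-1]]))
E
```

```text
42.4 [0.50151415 0.35965525 0.17677874] [-1.79973790e+02  9.72350170e-02  8.99059796e+01]
2989.0 ([np.float64(0.5025298968978226), np.float64(0.36297266753949226)], np.float64(0.03210765658878523))
glue side ([np.float64(0.5264090960025787), np.float64(-0.06734391868114471)], np.float64(0.04668025802227971))
```

View pics/i.png

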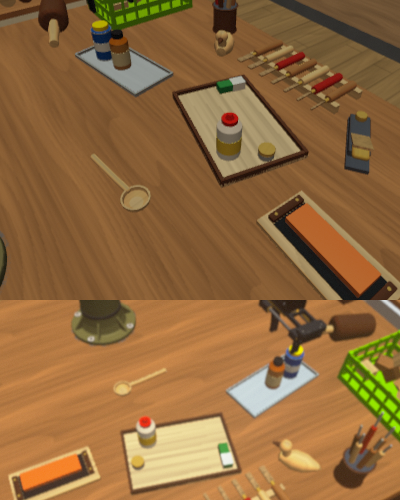

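The glue bottle stands back on its spot (side crop 229,135), with tin and bar untouched. Next is the oil bottle.

Emit:
apply_moves(moves=[[0,0,0.15,0,0,0,1],[0,0,0.3,0,0,0,1],[0,0,0.45,0,0,0,1],[0,0,0.58,0,0,0,1],[0,0,0.64,0,0,0,1],[0,0,0.64,0,0,0,1],[0,0,0.64,0,0,0,1],[0,0,0.64,0,0,0,0.45],[0,0,0.64,0,0,0,0.45],[0,0,0.64,0,0,0,0.45],[0,0,0.64,0,0,0,0.45],[0,0,0.64,0,0,0,0.45],[0,0,0.64,0,0,0,0.45],[0,0,0.64,0,0,0,0.45]], grip_force=20)

```text
time_s: 44.1
tool_pos: [0.5013, 0.3614, 0.0496]
tool_rot: [180.0, -0.0, 90.0]
force: [0.1, 0.2, 1.0]
grip_width: 0.0473
grasp_force: 20.0
```

Emit:
apply_moves(moves=[[0,0,-0.05,0,0,0,0.45],[0,0,-0.1,0,0,0,0.45],[0,0,-0.15,0,0,0,0.45],[0,0,-0.2,0,0,0,0.45],[0,0,-0.25,0,0,0,0.45],[0,0,-0.25,0,0,0,0.45]])

```text
time_s: 44.7
tool_pos: [0.5021, 0.3622, 0.1019]
tool_rot: [179.8, -0.1, 90.0]
force: [0.2, 0.2, -1.3]
grip_width: 0.0475
grasp_force: 20.0
```

Emit:
apply_moves(moves=[[-0.06,0.01,0,0,0,0,0.45],[-0.16,0.02,0,0,0,0,0.45],[-0.28,0.035,0,0,0,0,0.45],[-0.4,0.05,0,0,0,0,0.45],[-0.52,0.07,0,0,0,0,0.45],[-0.64,0.085,0,0,0,0,0.45],[-0.76,0.1,0,0,0,0,0.45],[-0.882,0.1135,0,0,0,0,0.45]])

```text
time_s: 45.5
tool_pos: [0.5233, 0.1826, 0.0988]
tool_rot: [-179.9, 0.1, 90.0]
force: [0.0, -0.7, -1.2]
grip_width: 0.0481
grasp_force: 20.0
```

Emit:
apply_moves(moves=[[-0.12,0.015,0,0,0,0,0.45],[-0.24,0.03,0,0,0,0,0.45],[-0.36,0.045,0,0,0,0,0.45],[-0.48,0.06,0,0,0,0,0.45],[-0.6,0.075,0,0,0,0,0.45],[-0.7,0.09,0,0,0,0,0.45],[-0.79,0.1,0,0,0,0,0.45],[-0.85,0.11,0,0,0,0,0.45],[-0.882,0.1135,0,0,0,0,0.45],[-0.882,0.1135,0,0,0,0,0.45],[-0.882,0.1135,0,0,0,0,0.45],[-0.882,0.1135,0.08,0,0,0,0.45],[-0.882,0.1135,0.14,0,0,0,0.45],[-0.882,0.1135,0.18,0,0,0,0.45],[-0.882,0.1135,0.195,0,0,0,0.45],[-0.882,0.1135,0.2,0,0,0,0.45],[-0.882,0.1135,0.205,0,0,0,0.45],[-0.882,0.1135,0.21,0,0,0,0.45],[-0.882,0.1135,0.21,0,0,0,0.45]])

```text
time_s: 47.4
tool_pos: [0.5467, 0.0085, 0.0578]
tool_rot: [180.0, 0.0, 90.0]
force: [0.3, 1.0, -0.6]
grip_width: 0.0478
grasp_force: 20.0
```

Emit:
apply_moves(moves=[[0,0,0.005,0,0,0,0.45],[0,0,0.007,0,0,0,0.45],[0,0,0.007,0,0,0,0.45],[0,0,0.007,0,0,0,0.7],[0,0,0.007,0,0,0,1],[0,0,0.007,0,0,0,1],[0,0,0.007,0,0,0,1],[0,0,0.007,0,0,0,1],[0,0,-0.1,0,0,0,1],[0,0,-0.25,0,0,0,1],[0,0,-0.45,0,0,0,1],[0,0,-0.6,0,0,0,1],[0,0,-0.6,0,0,0,1]])

```text
time_s: 48.7
tool_pos: [0.5496, 0.0088, 0.1828]
tool_rot: [179.5, -0.0, 90.0]
force: [1.4, -0.8, 0.6]
grip_width: 0.0869
grasp_force: 0.0
```

Emit:
apply_moves(moves=[[0.2,-0.03,0,0,0,0,1],[0.4,-0.06,0,0,0,0,1],[0.6,-0.09,0,0,0,0,1],[0.8,-0.12,0,0,0,0,1],[1,-0.147,0,0,0,0,1]])

```text
time_s: 49.2
tool_pos: [0.5162, 0.2099, 0.1769]
tool_rot: [-180.0, 0.0, 90.0]
force: [0.5, 0.6, -0.4]
grip_width: 0.0871
grasp_force: 0.0
```

Emit:
apply_moves(moves=[[0.2,-0.03,0,0,0,0,1],[0.4,-0.06,0,0,0,0,1],[0.6,-0.09,0,0,0,0,1],[0.8,-0.12,0,0,0,0,1],[1,-0.147,0,0,0,0,1]])

```text
time_s: 49.7
tool_pos: [0.487, 0.4098, 0.1767]
tool_rot: [-180.0, 0.0, 90.0]
force: [1.0, 0.8, -0.6]
grip_width: 0.087
grasp_force: 0.0
```

Emit:
apply_moves(moves=[[0.1335,0,0,0,0,0,1],[0.1335,0,0,0,0,0,1],[0.1335,0,0,0,0,0,1],[0.1335,0,0,0,0,0,1]])

```text
time_s: 50.1
tool_pos: [0.4884, 0.4334, 0.1769]
tool_rot: [-180.0, 0.1, 89.9]
force: [0.3, -0.1, -0.5]
grip_width: 0.0869
grasp_force: 0.0
```

```bash
python3 - <<'E'
from h import *
o=env.get_obs(); print(o['time_s'],o['tool_pos'],o['tool_rot'])
C={};I={}
for k in("wrist","side","scene"):
    C[k]=viewer.get_calibration(k); I[k]=viewer.read_camera(k)
m=cal_mask('wrist','spray_can',proj(C['wrist'],[[.488,.435,.08]])[0])
if m is not None: print(m.sum(),fit(can(.002),[(C['wrist'],m)],(.488,.435),False))
for k in ("side","scene"):
  for t,f,g in(('glue_bottle',glue,(.525,-.069)),('oil_bottle',oil,(.547,.008))):
    m=cal_mask(k,t,proj(C[k],[[*g,.06]])[0])
    if m is not None: print(t,k,fit(f(.009),[(C[k],m)],g,False))
E
```

```text
50.1 [0.4884012  0.43340603 0.17689956] [-1.79995355e+02  1.05030004e-01  8.98901721e+01]
3823.0 ([np.float64(0.48798743335902683), np.float64(0.4353403355106711)], np.float64(0.05721787569026038))
glue_bottle side ([np.float64(0.5258909454345703), np.float64(-0.06816835784912109)], np.float64(0.0558687870766893))
oil_bottle side ([np.float64(0.5462882690429687), np.float64(0.009482696533203126)], np.float64(0.1357817853994392))
glue_bottle scene ([np.float64(0.5232333068847657), np.float64(-0.06899285888671874)], np.float64(0.0630024976427146))
oil_bottle scene ([np.float64(0.5459721814393997), np.float64(0.007317705392837521)], np.float64(0.07520735894646113))
```

Emit:
apply_moves(moves=[[0,0,0.15,0,0,0,1],[0,0,0.3,0,0,0,1],[0,0,0.45,0,0,0,1],[0,0,0.56,0,0,0,1],[0,0,0.615,0,0,0,1],[0,0,0.615,0,0,0,1],[0,0,0.615,0,0,0,1],[0,0,0.615,0,0,0,0.5],[0,0,0.615,0,0,0,0.5],[0,0,0.615,0,0,0,0.5],[0,0,0.615,0,0,0,0.5],[0,0,0.615,0,0,0,0.5],[0,0,0.615,0,0,0,0.5],[0,0,0.615,0,0,0,0.5]], grip_force=20)

```text
time_s: 51.9
tool_pos: [0.4877, 0.4353, 0.0547]
tool_rot: [180.0, 0.0, 90.0]
force: [-0.4, -0.8, 1.3]
grip_width: 0.0526
grasp_force: 20.0
```

Emit:
apply_moves(moves=[[0,0,-0.05,0,0,0,0.5],[0,0,-0.1,0,0,0,0.5],[0,0,-0.15,0,0,0,0.5],[0,0,-0.2,0,0,0,0.5],[0,0,-0.25,0,0,0,0.5],[0,0,-0.25,0,0,0,0.5]])

```text
time_s: 52.5
tool_pos: [0.4886, 0.4362, 0.1069]
tool_rot: [179.8, -0.1, 90.0]
force: [0.6, 0.3, -1.1]
grip_width: 0.0529
grasp_force: 20.0
```

Emit:
apply_moves(moves=[[-0.06,0.01,0,0,0,0,0.5],[-0.16,0.04,0,0,0,0,0.5],[-0.28,0.065,0,0,0,0,0.5],[-0.4,0.095,0,0,0,0,0.5],[-0.52,0.12,0,0,0,0,0.5],[-0.64,0.15,0,0,0,0,0.5],[-0.76,0.18,0,0,0,0,0.5],[-0.875,0.205,0,0,0,0,0.5]])

```text
time_s: 53.3
tool_pos: [0.5286, 0.2575, 0.1038]
tool_rot: [-179.9, 0.1, 89.9]
force: [0.1, -0.0, -2.4]
grip_width: 0.0527
grasp_force: 20.0
```

Emit:
apply_moves(moves=[[-0.12,0.03,0,0,0,0,0.5],[-0.24,0.06,0,0,0,0,0.5],[-0.36,0.085,0,0,0,0,0.5],[-0.48,0.115,0,0,0,0,0.5],[-0.6,0.14,0,0,0,0,0.5],[-0.7,0.165,0,0,0,0,0.5],[-0.79,0.185,0,0,0,0,0.5],[-0.85,0.2,0,0,0,0,0.5],[-0.875,0.205,0,0,0,0,0.5],[-0.875,0.205,0,0,0,0,0.5],[-0.875,0.205,0,0,0,0,0.5],[-0.875,0.205,0.08,0,0,0,0.5],[-0.875,0.205,0.14,0,0,0,0.5],[-0.875,0.205,0.18,0,0,0,0.5],[-0.875,0.205,0.195,0,0,0,0.5],[-0.875,0.205,0.2,0,0,0,0.5],[-0.875,0.205,0.205,0,0,0,0.5],[-0.875,0.205,0.21,0,0,0,0.5],[-0.875,0.205,0.21,0,0,0,0.5]])

```text
time_s: 55.2
tool_pos: [0.5699, 0.0852, 0.0629]
tool_rot: [180.0, 0.0, 90.0]
force: [-0.4, -0.2, -2.0]
grip_width: 0.0524
grasp_force: 20.0
```

Emit:
apply_moves(moves=[[0,0,0.005,0,0,0,0.5],[0,0,0.007,0,0,0,0.5],[0,0,0.007,0,0,0,0.5],[0,0,0.007,0,0,0,0.7],[0,0,0.007,0,0,0,1],[0,0,0.007,0,0,0,1],[0,0,0.007,0,0,0,1],[0,0,0.007,0,0,0,1],[0,0,-0.1,0,0,0,1],[0,0,-0.25,0,0,0,1],[0,0,-0.45,0,0,0,1],[0,0,-0.7,0,0,0,1],[0,0,-0.9,0,0,0,1],[0,0,-0.9,0,0,0,1],[0.5,0,-0.9,0,0,0,1],[0.7,0,-0.9,0,0,0,1],[0.7,0,-0.9,0,0,0,1],[0.7,0,-0.9,0,0,0,1],[0.7,0,-0.9,0,0,0,1]])

```text
time_s: 57.1
tool_pos: [0.5689, 0.2264, 0.2416]
tool_rot: [-179.9, 0.0, 90.2]
force: [-0.4, -0.3, -0.0]
grip_width: 0.0872
grasp_force: 0.0
```

```bash
python3 - <<'E'
from h import *
C={};I={}
for k in("wrist","side","scene"):
    C[k]=viewer.get_calibration(k); I[k]=viewer.read_camera(k)
for k in ("side","scene"):
  for t,f,g in(('glue_bottle',glue,(.525,-.069)),('oil_bottle',oil,(.547,.008)),('spray_can',can,(.570,.085))):
    m=cal_mask(k,t,proj(C[k],[[*g,.06]])[0])
    if m is not None: print(t,k,fit(f(.009),[(C[k],m)],g,False))
cv2.imwrite("pics/j.png",np.vstack([I['side'][100:400,100:500,::-1],I['scene'][60:260,140:540,::-1]]))
E
```

```text
glue_bottle side ([np.float64(0.5253922419548034), np.float64(-0.06964994144439697)], np.float64(0.05725582755153702))
oil_bottle side ([np.float64(0.5475403063297273), np.float64(0.008772191166877748)], np.float64(0.16284159183409774))
spray_can side ([np.float64(0.5688753776550292), np.float64(0.08178453636169429)], np.float64(0.24222856008761928))
glue_bottle scene ([np.float64(0.5236442567110062), np.float64(-0.06991031813621522)], np.float64(0.05889110852560009))
oil_bottle scene ([np.float64(0.54340955645591), np.float64(0.00862877179682255)], np.float64(0.09432027885995486))
```

View pics/j.png

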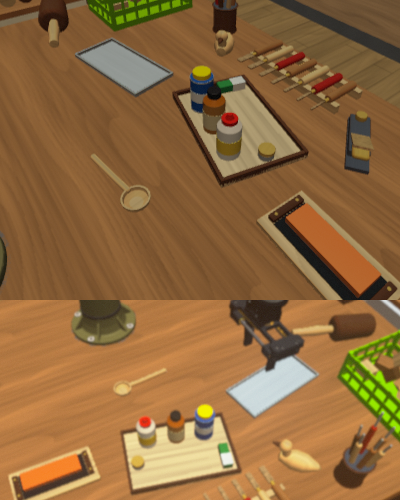

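All three stand back on their spots (side crop 201,88; 213,108; 229,135), the stone is centred on the pad, and the gripper is clear.

```bash
python3 -c "
from cell import env
print(env.sign_off())"
```

```text
the job is handed in; nothing more can be done
None
```

The job is handed in at about 57 s of the 136 s allowed: my last camera check showed the stone orange side up and centred on the pad, the bottles and can upright within a few millimetres of their starting spots, the tin and bar not visibly moved, and the gripper clear, but sign-off returned no verdict.

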